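# Roll the food-wrap roll onto the wrapping mat

## Robot

A 7-joint arm with a two-finger parallel gripper is mounted at the origin on the work surface. World frame = base frame: x ahead of the robot, y to its left, z up, the work surface at z = 0. Lengths are in mm, angles in rad, forces in N, time in s.
With the tool pointing down it reaches from about 425 to 875 mm from the base axis. Payload 8.4 kg.
Tool frame: the origin (TCP) lies midway between the tips of the shut fingers; the grasp point (between the pads) lies 19 mm behind it; z points along the fingers, x is the direction in which the jaws open and shut, and the axes are right-handed (so a half turn about z gives the same grasp; the last joint's range is limited). The gripper opens to 85 mm and grips with 20 to 120 N. Pads are 22 mm wide; open, the fingers measure 114 mm over their backs; the gripper's body (76 mm by 85 mm) begins 54 mm behind the grasp point. The pads swing forward as they close: fully open they stand 13 mm farther back than shut.
Start: joints at [1.049, 0.333, 0.04, 1.465, -0.013, 1.343, -0.059], TCP at [266.68, -592.744, 231.308] pointing down, gripper open.
Joint ranges: [-2.58, 2.58], [-0.38, 2.09], [-1.3, 1.39], [0.25, 2.4], [-1.5, 4.64], [0.08, 2.09], [-2.65, 2.65]. Speed limits (rad/s): [2.22, 2.22, 2.79, 2.79, 3.14, 3.14, 3.14].

## Interface

Orientations are given as a rotation vector (axis times angle).
In Python, from station import bot gives the robot as it stands. Calls block until the motion is done:
- bot.move_ptp(position, orientation): joint-space move of the TCP to a pose.
- bot.move_l(position, ori=None, vel=150): straight line of the TCP; ori=None keeps the orientation; vel is the mean speed in mm/s.
- bot.goto_joints(angles): joint-space move.
- bot.gripper_to(opening): finger opening in mm; the grip force is fixed at half the most; returns when the fingers have stopped.
- bot.hold(seconds).
- bot.solve_ik(position, orientation): joint angles nearest the present ones, or None.
- bot.get_obs(): the state.
- bot.get_image(name): name is "scene" or "top" or "wrist"; returns a dict with "image" (384x512x3 uint8, red, green, blue), "K" (3x3 intrinsics, pixels), "rvec" (rotation vector, rad) and "tvec" (3), from world to camera coordinates, as OpenCV has them. Camera axes: x right, y down, z forward; pixel columns grow to the right and rows downward; lengths in mm; the calibration is good to about 2 mm. The wrist camera is an equidistant fisheye: a pixel r from the principal point sees the ray r / f radians off the axis. A picture is of the moment at which its call begins. There is no depth.
A pose or a line that the arm cannot do raises bot.PlanningError and nothing moves.
- bot.hand_in(): hands the job in, once; it reports no verdict.
The state is a dict: "clock": time; "q": joint angles; "qvel": joint speeds; "effort": joint torques, N m; "eef_pos": TCP position; "orientation": TCP orientation; "contact_force": force on the tool from outside, world axes, zero at the start; "wrist_torque": the same for the moment, N m; "gripper_width": finger opening in mm.
Only numpy, scipy, OpenCV 4.12 (cv2) and the standard library are available. Lean on these libraries where they do the work, as an engineer would, in place of code of your own. Each camera call takes 0.05 s, during which the arm holds its last target.

## Task

Roll the big roll of food film across the counter onto the dark mat by pushing along its top with your fingertips, in as many strokes as you like, and let it stop in the middle of the mat, parallel to it, with mat showing on both sides. Touch the roll only from on top: do not reach down beside it, pinch it, lift it, or push it bodily from the side. Do not disturb the food packs, jar, mug and tin standing around.

Things in the scene. Friction and masses are not known exactly. Their poses are not given: they have to be found in the camera images.
- film_center (a point): Middle of the loose roll of food film, on its axis: a pale cylinder lying on the counter, 90 mm in diameter, 200 mm long; its brown core, 40 mm thick, sticks out 10 mm at each end. The point is 45 mm up, the roll's top 90 mm. x runs along the roll's axis; y and z turn as it rolls (z up at the start). It starts 100 to 200 mm from the mat's middle, on either side in y, nearly parallel to the mat.
- mat_middle (a point): Middle of the dark mat, a thin flat sheet fixed on the counter, 280 x 126 mm and level with it (the roll does not feel its edge). Origin on the surface at the mat's centre; x along the length (roughly away from the robot, the way the roll must lie), y across the width (the way the roll travels), z up.
- food_packs: Bystander: stack of two clear food packs, 166 x 126 mm, 98 mm high, loose. Origin at the centre of its underside.
- jar: Bystander: upright glass jar, 60 mm in diameter, 100 mm high, loose. Origin at the centre of its underside.
- mug: Bystander: white mug, 76 mm in diameter, 90 mm high, loose, handle towards its +y. Origin at the centre of its underside.
- tin: Bystander: upright food tin, 74 mm in diameter, 90 mm high, loose. Origin at the centre of its underside.
- film_roll: The same roll, 0.42 to 0.84 kg. Origin on its curved surface (underneath at the start), turning with it: use film_center for position. A fingertip pressed lightly (about 4 N) on its top and moved sideways rolls it without slip half as far as the fingertip goes. Rolling resistance is small: it stays put when left still, and from 0.1 m/s stops by itself in a few cm.
Not all that is in view belongs to the job. What is shaped like the film_roll but purple or turquoise is not meant.

How it is judged (in metres and radians):
On the way:
1. the roll has truly rolled: turned by more than a quarter turn from how it lay (angle between film_center's own z axis and vertical above 1.6 rad).
At the end, for the whole second after the job is handed in: The roll lies still on the counter with its axis within 18 mm of the mat's middle across the width (so mat shows on both sides), within 30 mm along the length, and within 0.15 rad of parallel to the mat; nobody touches it (y of film_center in the frame of mat_middle between -0.018 and 0.018 m and x of film_center in the frame of mat_middle between -0.03 and 0.03 m and angle between the x axis of film_center and the x axis of mat_middle, either way round below 0.15 rad and height (world z) of film_center below 0.05 m and linear speed of film_roll below 0.01 m/s and angular speed of film_roll below 0.2 rad/s).
It fails at once if the roll is lifted (its centre more than 10 mm above where it rests) (height (world z) of film_center above 0.055 m).
It fails at once if the roll is touched from beside instead of on top (hand touches it with the grasp point between the fingers lower than the roll's top, 90 mm) (contact force between any of the fingers, the arm and film_roll above 0.5 N and height (world z) of the grasp point below 0.088 m).
It fails at once if a bystander (food packs, jar, mug or tin) is moved more than 10 mm (distance of any of food_packs, jar, mug, tin from where it was at the start of the episode above 0.01 m).
It also fails if it takes over 69 s, if anything falls off the work surface, if the arm or the gripper's body presses on something with over 40 N, if the wrist force passes 120 N, or if a joint passes its speed limit or range.

## Working session

There is one attempt and no reset: what is moved stays moved. The work goes in short steps, each a Python script; the robot and the scene stay as the last script left them, time stands still between calls to the robot, and variables do not carry over. Pictures are saved under pics/ and viewed, and the job is handed in when it is done.

```bash
mkdir -p pics; ls; python3 - <<'E'
from station import bot
import cv2
o=bot.get_obs();print({k:(v if not hasattr(v,'round') else v) for k,v in o.items()})
for n in("scene","top"):
    d=bot.get_image(n);cv2.imwrite(f"pics/{n}0.png",d["image"][:,:,::-1]);print(n,d["K"],d["rvec"],d["tvec"])
E
```

```text
pics
{'clock': 0.0, 'q': array([ 1.04882546,  0.3339017 ,  0.03986118,  1.46631714, -0.01342247,
        1.3432744 , -0.05850132]), 'qvel': array([ 0.00038133,  0.00043409, -0.00071766, -0.00077376, -0.00031977,
        0.00140061, -0.00079719]), 'effort': array([ 3.91157500e-04, -6.58555198e+01,  1.36557888e+00, -4.05564415e+01,
        1.66883884e-02,  1.24891711e-02,  1.04839597e-05]), 'eef_pos': array([ 266.48228608, -592.34870339,  230.40457589]), 'orientation': array([-2.63739001e+00,  1.70547678e+00,  2.22508202e-03]), 'contact_force': array([ 0.65840299, -1.45347335, -0.9541936 ]), 'wrist_torque': array([-3.88265471e-02, -1.22760975e-02, -4.38969105e-05]), 'gripper_width': 85.4371712684208}
scene [[399.46579407   0.         261.72192143]
 [  0.         399.46579407 193.41101016]
 [  0.           0.           1.        ]] [ 1.81658897  2.04061209 -0.57430696] [  32.62768006 -419.06766975 1319.70414077]
top [[410.96626838   0.         251.50303793]
 [  0.         410.96626838 192.50054863]
 [  0.           0.           1.        ]] [ 2.10742249 -2.15344312  0.15511071] [  60.45353087  533.38699954 1098.74663403]
```

View pics/scene0.png

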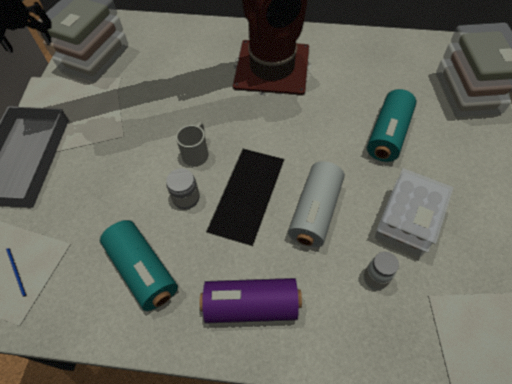

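View pics/top0.png

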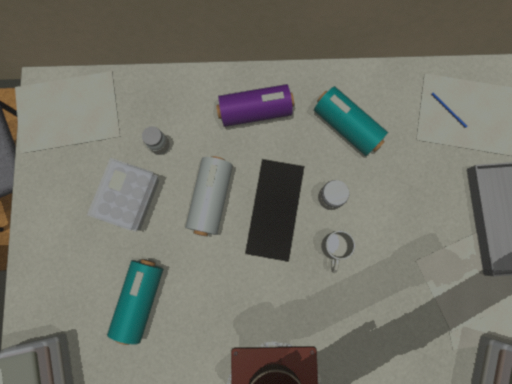

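The top view shows the dark mat at about (275,210) and the pale roll at about (209,195), with its cores near (217,158) and (202,233). The roll has to travel to -y. Next I'll measure both.

```bash
cat > h.py <<'E'
import numpy as np, cv2
from station import bot
def ray(d,px,z):
    R=cv2.Rodrigues(d["rvec"])[0];t=np.array(d["tvec"]).reshape(3);C=-R.T@t
    uv=np.atleast_2d(np.array(px,float));v=np.c_[uv,np.ones(len(uv))]@np.linalg.inv(d["K"]).T@R
    return C+v*((z-C[2])/v[:,2])[:,None]
def proj(d,P):
    return cv2.projectPoints(np.atleast_2d(np.array(P,float)),d["rvec"],d["tvec"],d["K"],None)[0].reshape(-1,2)
def mat(d):
    im=d["image"];m=(im.max(2)<32).astype(np.uint8)
    cs=cv2.findContours(m,cv2.RETR_EXTERNAL,cv2.CHAIN_APPROX_NONE)[0]
    out=[]
    for c in cs:
        if cv2.contourArea(c)<1500: continue
        W=ray(d,c[:,0,:],0)[:,:2].astype(np.float32)
        out.append(cv2.minAreaRect(W))
    return out
def cores(d):
    h=cv2.cvtColor(d["image"],cv2.COLOR_RGB2HSV)
    m=((h[...,0]>3)&(h[...,0]<18)&(h[...,1]>90)&(h[...,2]>40)).astype(np.uint8)
    n,l,s,c=cv2.connectedComponentsWithStats(m)
    return [(c[i].round(1),s[i].tolist()) for i in range(1,n) if s[i][4]>=12]
E
python3 - <<'E'
from h import *
for n in("top","scene"):
    d=bot.get_image(n)
    for r in mat(d):print(n,r)
    for c,s in cores(d):print(c,s,ray(d,c,45)[0].round(1))
    im=d["image"]
    if n=="top": cr=im[145:275,80:360]
    else: cr=im[130:300,170:470]
    cv2.imwrite(f"pics/c_{n}.png",cv2.resize(cr,None,fx=2.6,fy=2.6,interpolation=cv2.INTER_CUBIC)[:,:,::-1])
E
```

```text
[ 8.  97.1] [0, 88, 16, 23, 283] [832.3 752.9  45. ]
[292.4  99.2] [291, 94, 3, 11, 14] [803.4 -74.2  45. ]
[218.1 111. ] [217, 105, 4, 13, 26] [773.6 140.   45. ]
[ 10.8 122.7] [2, 108, 15, 35, 263] [754.2 738.9  45. ]
[378.5 145.5] [374, 141, 10, 10, 28] [ 660.  -310.9   45. ]
[  4.3 228.5] [0, 193, 12, 78, 668] [449.2 734.4  45. ]
[199.7 232.7] [194, 231, 13, 4, 35] [426.1 193.   45. ]
[147.5 262.3] [141, 260, 14, 6, 50] [349.  334.9  45. ]
[273.2 362.2] [232, 347, 85, 37, 2223] [86.3  1.5 45. ]
scene ((493.4770202636719, -13.941314697265625), (119.8519058227539, 274.09979248046875), 78.72903442382812)
scene ((-208.69900512695312, 128.7633056640625), (334.828857421875, 1487.778564453125), 5.996445655822754)
[31.4  2.6] [22, 0, 21, 9, 99] [-185.5 -888.8   45. ]
[34.  15.1] [29, 12, 11, 8, 47] [-117.6 -849.9   45. ]
[40.3 43.4] [28, 26, 24, 37, 257] [  23.6 -767.5   45. ]
[244.5  49.5] [239, 40, 11, 20, 118] [-19.1 -91.   45. ]
[286.3  74.9] [233, 44, 76, 49, 842] [82.8 54.  45. ]
[58.7 49.8] [54, 48, 10, 5, 13] [  47.5 -694.5   45. ]
[383.2 148.8] [376, 146, 14, 9, 57] [338.2 340.2  45. ]
[305.7 237.3] [297, 234, 17, 11, 81] [625.1 147.6  45. ]
[299.7 298.5] [298, 290, 4, 17, 43] [773.5 143.6  45. ]
[160.2 297.2] [153, 292, 17, 13, 92] [ 806.2 -161.9   45. ]
[200.5 302.2] [200, 294, 2, 17, 31] [806.7 -71.3  45. ]
[ 78.2 374.1] [0, 353, 228, 31, 3208] [ 977.6 -287.1   45. ]
```

View pics/c_top.png

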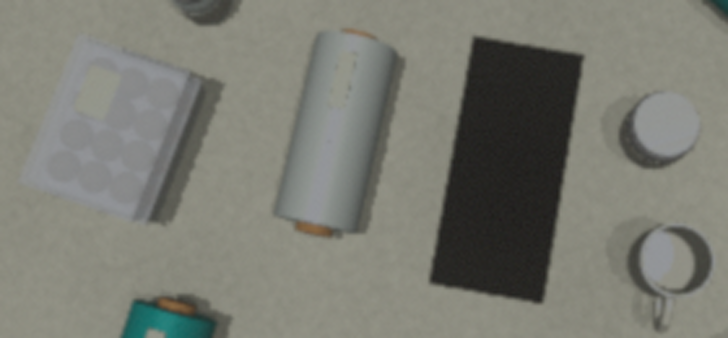

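```bash
python3 - <<'E'
from h import *
for n in("top","scene"):
    d=bot.get_image(n);R=cv2.Rodrigues(d["rvec"])[0];print(n,"cam",-R.T@np.ravel(d["tvec"]))
    im=d["image"]
    m=(im.max(2)<55).astype(np.uint8)
    for c in cv2.findContours(m,cv2.RETR_EXTERNAL,cv2.CHAIN_APPROX_NONE)[0]:
        if 2500<cv2.contourArea(c)<9000:
            r=cv2.minAreaRect(ray(d,c[:,0,:],0)[:,:2].astype(np.float32));print(r)
d=bot.get_image("top")
q=lambda x:np.array(x)/2.6+[80-.3,145-.3]
print("matpx",ray(d,q([(473,38),(583,55),(543,301),(431,283)]),0).round(1), ray(d,q([(473,38),(583,55),(543,301),(431,283)]),0).mean(0))
print("film edges",ray(d,q([(318,35),(396,48),(358,233),(276,215)]),45).round(1))
print("cores",ray(d,q([(358,32),(313,230)]),45).round(1))
print("packs",ray(d,q([(83,38),(202,78),(150,221),(22,180)]),98).round(1))
print("tin,mug",ray(d,q([(665,125),(668,260)]),90).round(1), ray(d,[[154,134]],100))
E
```

```text
top cam [ 351.58398332   33.31565374 1170.76011905]
((492.3056945800781, -15.990577697753906), (120.87802124023438, 274.6922302246094), 78.55876159667969)
scene cam [1034.09685748   98.68703628  916.08179478]
((493.2313232421875, -14.011383056640625), (122.15436553955078, 276.0874328613281), 78.73223114013672)
matpx [[ 639.2   18.     0. ]
 [ 616.7 -104.6    0. ]
 [ 346.   -50.5    0. ]
 [ 367.7   70.1    0. ]] [492.39061818 -16.79170723   0.        ]
film edges [[635.6 186.4  45. ]
 [619.1 102.   45. ]
 [420.7 144.5  45. ]
 [441.4 231.1  45. ]]
cores [[637.9 143.   45. ]
 [424.8 191.9  45. ]]
packs [[625.  423.4  98. ]
 [579.7 298.8  98. ]
 [433.9 349.   98. ]
 [478.3 480.6  98. ]]
tin,mug [[ 521.1 -174.6   90. ]
 [ 384.4 -170.4   90. ]] [[692.25213963 309.4331794  100.        ]]
```

View pics/c_scene.png

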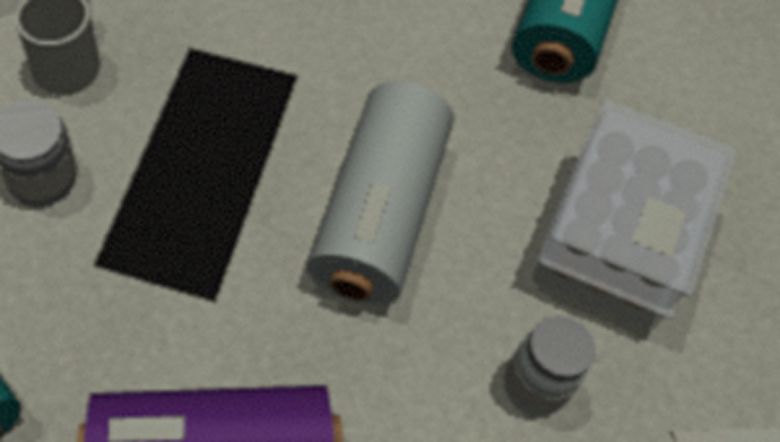

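Mat middle is about (493,-15) with its axis at -11.4°. The roll is about (529,167) at -12.5°, so it needs to go about 185 mm in -y, with roughly zero offset along the axis. I'll put both fingers across the roll's axis to hold yaw, hover above it, then press down until I feel contact.

```bash
cat >> h.py <<'E'
from scipy.spatial.transform import Rotation as Ro
def ori(a):  # tool z down, x at angle a (rad)
    x=np.array([np.cos(a),np.sin(a),0]);z=np.array([0,0,-1.]);return Ro.from_matrix(np.c_[x,np.cross(z,x),z]).as_rotvec()
AX=np.radians(-12.5)
TR=np.array([-0.216,-0.976])
def F(): return np.array(bot.get_obs()["contact_force"])
E
python3 - <<'E'
from h import *
p=np.array([529,167])-TR*20
q0=np.array(bot.get_obs()["q"])
best=None
for a in(AX,AX+np.pi):
    q=bot.solve_ik([*p,150],ori(a))
    print(None if q is None else np.round(q,2))
    if q is not None and (best is None or abs(np.array(q)-q0).max()<best[0]):best=(abs(np.array(q)-q0).max(),a)
bot.gripper_to(50)
bot.move_ptp([*p,180],ori(best[1]))
bot.move_l([*p,115]);bot.hold(.3)
o=bot.get_obs();print(best,o["clock"],o["eef_pos"],o["gripper_width"],o["contact_force"])
d=bot.get_image("scene");cv2.imwrite("pics/s1.png",d["image"][:,:,::-1])
E
```

```text
[ 0.4   0.38 -0.99  1.74  0.34  1.2  -0.9 ]
[ 0.47  0.42 -1.09  1.74  0.4   1.23  2.2 ]
(np.float64(1.0264997476714979), np.float64(-0.2181661564992912)) 4.575 [533.73860968 186.63471977 115.7138936 ] 49.85259430911124 [-0.49898542  0.42701103  0.5766239 ]
```

View pics/s1.png

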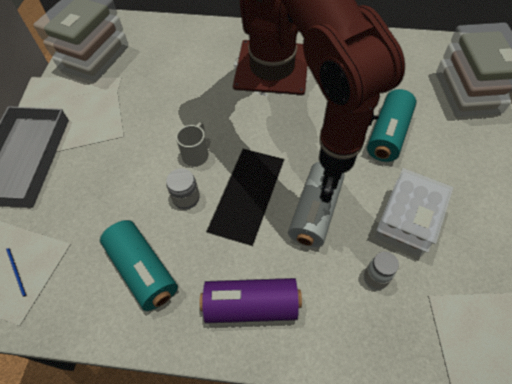

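The hand is above the roll at about (330,185) in the scene view, and nothing has been disturbed. Next I'll probe downwards for contact.

```bash
python3 - <<'E'
from h import *
p=np.array([529,167])-TR*8
f0=F()
bot.move_l([*p,100]);f0=F()
for z in np.arange(96,80,-1.):
    bot.move_l([*p,z],vel=40);bot.hold(.08);o=bot.get_obs();f=o["contact_force"]-f0
    print(z,o["eef_pos"].round(1),f.round(2))
    if f[2]>3: break
print(o["clock"])
E
```

```text
96.0 [530.8 175.2  96.2] [ 0.1   0.19 -1.76]
95.0 [530.8 174.8  95. ] [-0.21 -0.72 -1.16]
94.0 [530.7 174.8  94. ] [-0.26 -0.45 -1.21]
93.0 [530.7 174.8  93. ] [-0.62  0.19 -0.8 ]
92.0 [530.7 174.8  92. ] [-0.57 -0.98 -1.1 ]
91.0 [530.7 174.8  91. ] [ 0.33  0.4  -1.04]
90.0 [530.7 174.8  90. ] [-0.59  0.19 -2.35]
89.0 [530.7 174.8  89. ] [-0.36  0.1  -0.76]
88.0 [530.7 174.8  88. ] [-0.17  0.   -1.01]
87.0 [530.9 174.8  87.1] [ 0.12 -0.1   0.57]
86.0 [531.1 175.6  86.9] [-2.63  0.56  7.96]
8.5667
```

```bash
python3 - <<'E'
from h import *
p=np.array([529,167])-TR*8
z=86.2;B=-1.0
for s in range(8,65,8):
    q=p+TR*s
    bot.move_l([*q,z],vel=80);bot.hold(.02);o=bot.get_obs();f=o["contact_force"].copy();f[2]-=-1.0
    print(s,round(z,2),o["eef_pos"].round(1),f.round(2),round(o["clock"],2))
    z+=np.clip((f[2]-5)*0.08,-1,.5)
bot.hold(.1)
bot.move_l([*q,110])
d=bot.get_image("top");cv2.imwrite("pics/t2.png",d["image"][:,:,::-1])
d=bot.get_image("scene");cv2.imwrite("pics/s2.png",d["image"][:,:,::-1]);print(bot.get_obs()["clock"])
for c,s in cores(d):print(c,s[4],ray(d,c,45)[0].round(1))
E
```

```text
8 86.2 [528.9 167.1  87. ] [-3.93  1.21 11.13] 8.83
16 86.69 [527.  158.6  87. ] [-2.98 -0.11  9.01] 9.1
24 87.01 [525.2 150.3  87. ] [-2.35 -0.19  5.48] 9.37
32 87.05 [523.7 142.4  86.7] [-1.04  1.18  0.89] 9.63
40 86.72 [522.1 135.2  86.6] [-0.07  0.34  0.19] 9.9
48 86.34 [520.4 127.6  86.3] [ 0.63 -0.02  1.29] 10.17
56 86.04 [518.7 119.8  86. ] [-0.41  0.05  1.97] 10.43
64 85.8 [516.9 112.   85.8] [-0.22  1.06  1.25] 10.7
11.2083
[33.8 21.7] 765 [ -82.6 -835.6   45. ]
[310.7  34.5] 3298 [-116.5  118.2   45. ]
[247.   70.2] 487 [ 75.4 -69.8  45. ]
[274.2  86.5] 85 [136.5  21.9  45. ]
[383.1 148.8] 58 [338.2 339.9  45. ]
[300.9 235.8] 80 [622.5 135.9  45. ]
[299.8 298.5] 42 [773.5 143.8  45. ]
[160.2 297.4] 97 [ 806.6 -161.8   45. ]
[200.5 301.8] 31 [805.9 -71.5  45. ]
[ 78.  374.1] 3231 [ 977.6 -287.5   45. ]
```

View pics/t2.png

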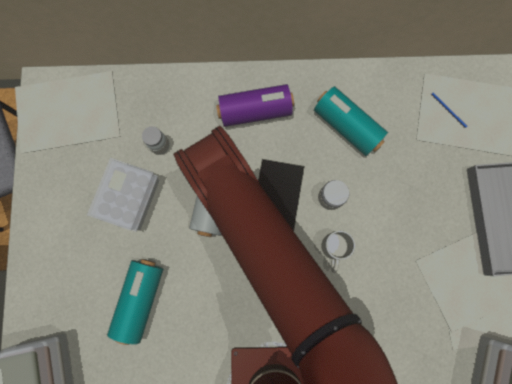

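View pics/s2.png

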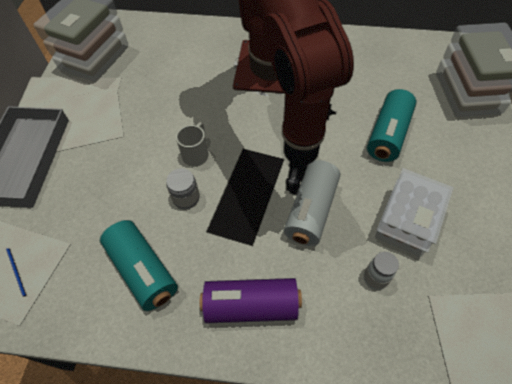

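The roll moved about 12 mm. Contact was lost because the fingertip acts as a rounded point and I kept it too high past the top. From here I'll follow the roll's arc, with force trim, over several strokes and track the core end face in the scene view.

```bash
cat >> h.py <<'E'
def drop(r): return 45-np.sqrt(45**2-r*r)
def center():
    d=bot.get_image("scene")
    for c,s in cores(d):
        w=ray(d,c,45)[0]
        if 590<w[0]<650 and -60<w[1]<180: return w[:2]+np.array([529,167])-[625.1,147.6], c   # calibrated offset
    return None,None
def stroke(c,r0=-17,r1=17,N=8,fz=5.,depth=.7,vel=90):
    """c: roll centre xy; finger r from r0 to r1"""
    L=2*(r1-r0)
    p=c+TR*r0
    bot.move_l([*p,100],vel=200)
    b=np.mean([F()[2]])
    bot.move_l([*p,87.7-depth-drop(r0)],vel=60)
    fs=[]
    for i in range(1,N+1):
        s=L*i/N; r=r0+s/2
        q=p+TR*s
        bot.move_l([*q,87.7-depth-drop(r)],vel=vel)
        f=F()[2]+1.0; fs.append(round(float(f),1))
        depth=np.clip(depth+np.clip((fz-f)*.08,-.3,.4),.2,2.5)
    o=bot.get_obs();print("f",fs,"depth",round(depth,2),"eef",o["eef_pos"].round(1))
    bot.move_l([*q,102],vel=120)
    bot.hold(.05)
    n,px=center();print("centre",n,px,"clock",round(bot.get_obs()["clock"],2))
    return n
E
python3 - <<'E'
from h import *
c,px=center();print(c,px)
c=stroke(np.array([529,167])+TR*12)
E
```

```text
[526.66857778 155.36611743] [300.9 235.9]
f [18.2, 11.5, 6.2, 3.9, 1.2, 0.7, 1.1, 0.9] depth 1.57 eef [515.3 105.   83. ]
centre [523.68514066 142.22785546] [295.5 234.2] clock 14.55
```

```bash
sed -i 's/^def drop(r):.*/def drop(r): r=max(abs(r)-7,0); return 45-np.sqrt(45**2-r*r)/; s/87\.7/87.0/g; s/-\.3,\.4),\.2,2\.5/-.15,.4),.3,2.5/' h.py
python3 - <<'E'
from h import *
c=stroke(np.array([523.7,142.2]),depth=.6)
E
```

```text
f [13.8, 13.3, 12.9, 13.4, 14.1, 11.6, 9.0, 5.8] depth 0.3 eef [512.1  90.8  85. ]
centre [515.49619285 109.02683676] [282.  229.7] clock 17.75
```

That stroke worked: 34 mm of roll for 68 mm of finger travel. Two more, then a check.

```bash
python3 - <<'E'
from h import *
c=np.array([515.5,109.03])
for k in range(2):
    c=stroke(c,r0=-18,r1=18,depth=.45)
bot.move_l([*(c-TR*90),140],vel=250)
for n in("top","scene"):
    d=bot.get_image(n);cv2.imwrite(f"pics/{n}4.png",cv2.resize(d["image"],None,fx=1.5,fy=1.5)[:,:,::-1])
E
```

```text
f [13.6, 12.7, 13.7, 14.4, 14.3, 11.9, 8.4, 5.5] depth 0.3 eef [503.2  54.8  84.7]
centre [507.57490727  74.43999187] [268.1 225.3] clock 20.87
f [14.9, 13.0, 13.1, 14.6, 14.2, 11.8, 10.3, 8.5] depth 0.3 eef [495.3  20.2  84.8]
centre [499.63072315  38.66101335] [253.9 220.9] clock 23.99
```

View pics/top4.png

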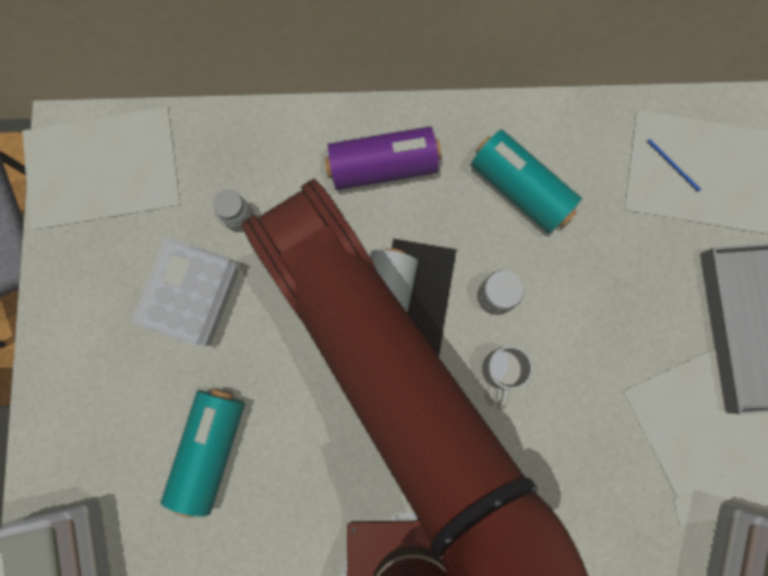

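View pics/scene4.png

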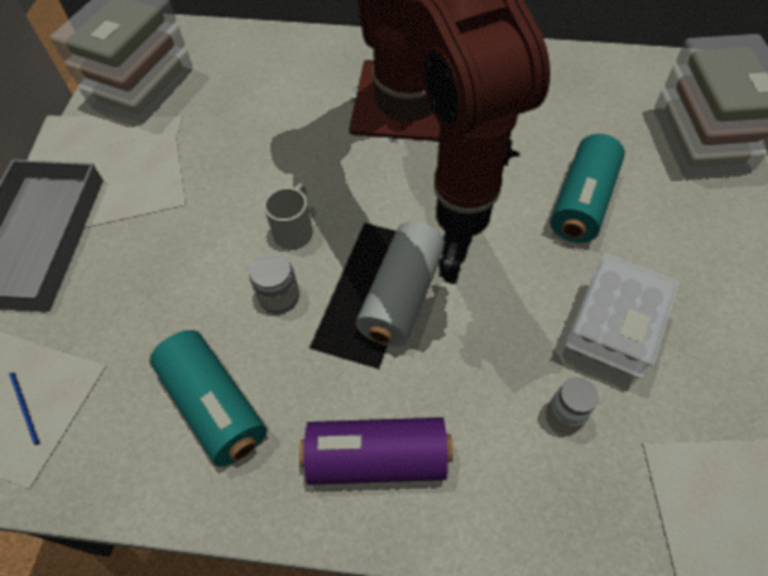

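The roll is at the mat's near-side edge and parallel to it, with the bystanders unmoved. About 54 mm remains, so two shorter, slower strokes should do it.

```bash
python3 - <<'E'
from h import *
c=np.array([499.63,38.66]);M=np.array([493,-14.8])
c=stroke(c,r0=-13.5,r1=13.5,depth=.4)
rem=(M-c)@TR;print("rem",rem)
c=stroke(c,r0=-rem/2,r1=rem/2,depth=.4,vel=60)
print("rem",(M-c)@TR)
bot.move_l([*(c-TR*20),170],vel=200)
bot.move_ptp([400,250,250],bot.get_obs()["orientation"])
print(bot.get_obs()["clock"])
for n in("top","scene"):
    d=bot.get_image(n);cv2.imwrite(f"pics/{n}5.png",d["image"][:,:,::-1])
    cr=d["image"][130:290,190:390] if n=="top" else d["image"][120:280,170:370]
    cv2.imwrite(f"pics/{n}5c.png",cv2.resize(cr,None,fx=3.5,fy=3.5,interpolation=cv2.INTER_CUBIC)[:,:,::-1])
    for k,s in cores(d):print(n,k,s[4],ray(d,k,45)[0].round(1))
E
```

```text
f [8.1, 9.0, 10.1, 11.9, 11.0, 11.6, 9.9, 10.4] depth 0.3 eef [490.4  -1.7  86.2]
centre None None clock 28.05Traceback (most recent call last):
  File "<stdin>", line 4, in <module>
TypeError: unsupported operand type(s) for -: 'float' and 'NoneType'
```

The core's x fell just outside my search window (it's at about 590), so I'll widen it.

```bash
sed -i 's/590<w\[0\]/560<w[0]/' h.py; python3 - <<'E'
from h import *
c,px=center();print(c,px)
M=np.array([493,-14.8])
rem=(M-c)@TR;print("rem",rem)
assert 15<rem<40
c=stroke(c,r0=-rem/2,r1=rem/2,depth=.4,vel=60)
print("rem",(M-c)@TR)
bot.move_l([*(c-TR*20),170],vel=200)
bot.move_ptp([400,250,250],bot.get_obs()["orientation"])
print(bot.get_obs()["clock"])
for n in("top","scene"):
    d=bot.get_image(n);cv2.imwrite(f"pics/{n}5.png",d["image"][:,:,::-1])
    cr=d["image"][130:290,190:390] if n=="top" else d["image"][120:280,170:370]
    cv2.imwrite(f"pics/{n}5c.png",cv2.resize(cr,None,fx=3.5,fy=3.5,interpolation=cv2.INTER_CUBIC)[:,:,::-1])
    for k,s in cores(d):
        w=ray(d,k,45)[0]
        if 300<w[0]<800: print(n,k,s[4],w.round(1))
E
```

```text
[493.06874194  11.30942788] [243.2 217.4]
rem 25.497649871427377
f [13.6, 13.5, 13.7, 14.1, 15.1, 14.4, 12.9, 11.2] depth 0.3 eef [484.5 -27.   86.1]
centre [486.76419995 -14.28591461] [233.3 214.1] clock 31.21
rem -0.8451854670034581
32.7917
top [218.  110.8] 25 [774.2 140.3  45. ]
top [ 10.8 122.5] 260 [754.8 738.9  45. ]
top [378.3 145.6] 27 [ 659.7 -310.4   45. ]
top [  4.3 228.5] 662 [449.2 734.4  45. ]
top [266.4 247.5] 53 [382.2  11.5  45. ]
scene [383.3 148.9] 55 [338.5 340.5  45. ]
scene [233.3 214. ] 73 [582.6 -33.7  45. ]
scene [299.7 298.3] 43 [773.1 143.6  45. ]
```

View pics/top5c.png

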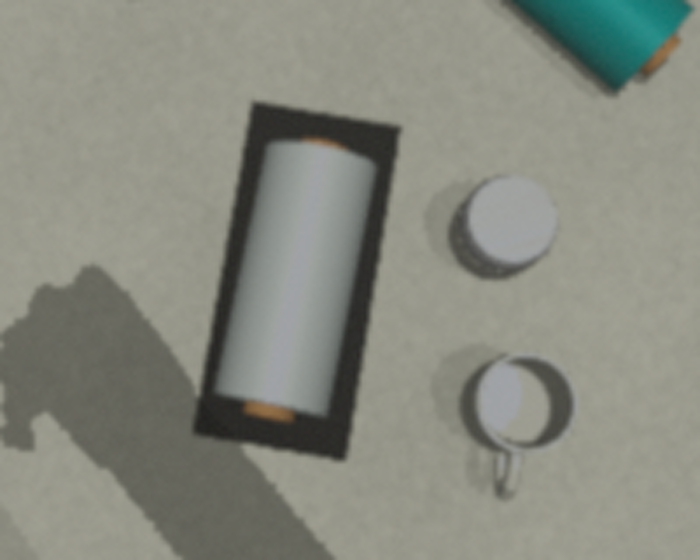

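View pics/scene5.png

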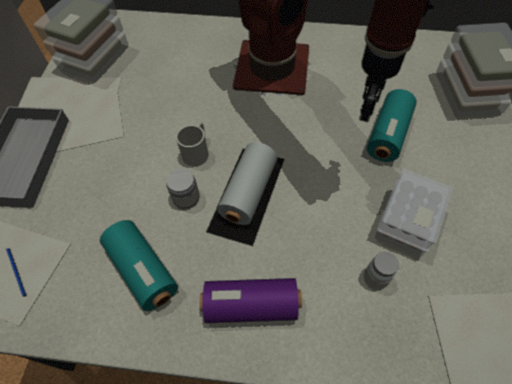

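The roll lies on the mat with dark showing on both sides. One last numeric check from the top-view film corners, plus stillness, and then I'll hand in.

```bash
python3 - <<'E'
from h import *
d=bot.get_image("top")
P=ray(d,np.array([(268,141),(376,163),(328,415),(217,395)])/3.5+[189.6,129.6],45)[:,:2]
c=P.mean(0);a=(P[0]+P[1]-P[2]-P[3])/2
u=np.array([np.cos(np.radians(-11.4)),np.sin(np.radians(-11.4))]);v=np.array([-u[1],u[0]])
e=c-[493,-15];print("top: centre",c,"along",e@u,"across",e@v,"angle",np.arctan2(a[1],a[0])-np.radians(-11.4),np.linalg.norm(a))
n1,p1=center();bot.hold(1);n2,p2=center();e=n2-[493,-15];print(p1,p2,"scene along/across",e@u,e@v)
print("tin,mug check",ray(d,np.array([(511,221),(524,402)])/3.5+[189.6,129.6],90).round(1))
if abs(e@v)<10: bot.hand_in();print("handed in",bot.get_obs()["clock"])
E
```

```text
top: centre [487.74254683 -13.81336308] along -5.3882772953797655 across 0.12405175604529045 angle -0.02177169790717054 204.45378120494252
[233.3 214.1] [233.2 214.1] scene along/across -6.177924747216252 -0.7676237099865764
tin,mug check [[ 521.2 -174.9   90. ]
 [ 384.9 -177.4   90. ]]
the job is handed in; nothing more can be done
the job is handed in; nothing more can be done
```

I rolled the film roll onto the mat in seven fingertip strokes along its top, with both fingers set across its axis, and handed the job in at about 34 s. No verdict is reported back.

- **Strokes:** The first two lost contact halfway and moved the roll only about 12–14 mm each. After I changed the height path, the rest tracked without slip.
- **Position across the mat:** The roll's axis was +0.1 mm from the middle in the top view and -0.8 mm in the scene view (18 mm allowed).
- **Position along the mat:** It was 5–6 mm off, towards the robot (30 mm allowed).
- **Angle:** About 0.02 rad from parallel (0.15 allowed).
- **Stillness:** The core stayed within 0.1 px over a one-second hold, with the arm well clear.
- **Force:** The strokes pressed harder than the suggested 4 N, mostly 8–15 N and up to about 18 N.
- **Bystanders:** The tin re-measured in the same place. My mug measurement came out 7 mm different in y. I put that down to a rough first pixel pick, because the rim's middle falls at the same pixel in both pictures. I checked the jar and food packs only by eye, and they look unmoved.

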